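# Load the pot rack into the sample changer

## Robot

A 6-joint arm with a two-finger parallel gripper is mounted at the origin on the work surface. World frame = base frame: x ahead of the robot, y to its left, z up, the work surface at z = 0. Lengths are in m, angles in degrees, forces in N, time in s.
With the tool pointing down it reaches from about 0.3 to 0.875 m from the base axis. Payload 4.2 kg.
Tool frame: the origin (TCP) lies midway between the tips of the shut fingers; the grasp point (between the pads) lies 19 mm behind it (robot.grip_depth is the distance from the TCP to the grasp point, in m); z points along the fingers, y is the line along which they close (so a half turn about z gives the same grasp; the last joint's range is limited). The gripper opens to 85 mm and grips with 20 to 120 N. Pads are 22 mm wide; open, the fingers measure 114 mm over their backs; the gripper's body (76 mm by 85 mm) begins 54 mm behind the grasp point. The pads swing forward as they close: fully open they stand 13 mm farther back than shut.
Start: joints at [-69.614, 18.312, 89.639, -0, 72.044, -1.146], TCP at [0.211, -0.535, 0.231] pointing down, gripper open.
Joint ranges: [-177.97, 177.97], [-48.28, 115.42], [12.27, 149.76], [-77.06, 257.06], [2.81, 150.46], [-146.56, 146.56]. Speed limits (degrees/s): [147.25, 147.25, 180, 180, 180, 180].

## Interface

Orientations are given as a 3x3 rotation matrix whose columns are the frame's x, y, z axes.
In Python, from rig import robot gives the robot as it stands. Calls block until the motion is done:
- robot.goto(position, orientation): joint-space move of the TCP to a pose.
- robot.servo_line(position, speed=0.15, frame=None, force_limit=None): straight line of the TCP; frame=None keeps the orientation; speed is the mean speed in m/s. With force_limit (N) it stops when the force on the tool has changed by that much, and returns True; else False.
- robot.set_joints(angles): joint-space move.
- robot.set_gripper(opening, strength=None): finger opening in m; strength is the grip in N (None keeps the last); returns when the fingers have stopped.
- robot.wait(seconds).
- robot.ik(position, orientation): joint angles nearest the present ones, or None.
- robot.get_obs(): the state.
- robot.grab_frame(name): name is "side" or "top" or "wrist"; returns the picture (400x640x3 uint8, red, green, blue); there is no depth.
- robot.camera_params(name): a dict with "fx", "fy", "cx", "cy" (pixels), "position" and "rotation" of the camera in the world; the wrist camera has in their place "T_tool_cam" (4x4, takes a point from camera to tool coordinates, whose origin is the TCP and whose axes are the flange's). Camera axes: x right, y up, looking along -z (the intrinsics and any distortion apply to the point x, -y, -z); pixel columns grow to the right and rows downward; lengths in m; the calibration is good to about 2 mm. A picture is of the moment at which its call begins: read the wrist's pose just before it. camera_params takes no time and is no camera call.
A pose or a line that the arm cannot do raises robot.IKError and nothing moves.
- robot.finish_job(): hands the job in; it is judged then, once.
The state is a dict: "t": time; "q": joint angles; "joint_vel": joint speeds; "tau": joint torques, N m; "tool_pos": TCP position; "orientation": TCP orientation; "ft_force": force on the tool from outside, world axes, zero at the start; "ft_torque": the same for the moment, N m; "finger_gap": finger opening in m; "finger_force": force on a finger pad.
Only numpy, scipy, OpenCV 4.12 (cv2) and the standard library are available. Lean on these libraries where they do the work, as an engineer would, in place of code of your own. Each camera call takes 0.05 s, during which the arm holds its last target. There are 200 camera calls.

## Task

Load the beige rack of pink-capped pots into the sample changer: slide it in line with the bay, push it up the ramp and over the lip against the sprung bar at the back, and let its near edge down behind the lip so that it sits flat with the bar holding it against the lip, and let go. Push gently and never force it against the end of the bar's travel (16 N at most); slide the rack rather than lifting it, keep all six pots standing in it, and leave everything else on the bench where it stands.

Things in the scene. Friction and masses are not known exactly. Their poses are not given: they have to be found in the camera images.
- changer: White sample changer fixed on the bench, open bay towards the robot. Origin on the bench under the middle of the lip's inner (far) edge; x points into the bay (loading direction), y left, z up; all sizes mm in this frame. Behind x 105 a drive housing, 75 high, 300 wide. Left of the bay (y 75 to 147, x 0 to 105) the wash station and parked probe arm, up to 215 high. Nothing over bay or ramp.
- ramp_foot (a point): Middle of the foot of the aluminium ramp, at changer x -60, z 0; same axes. The ramp, 134 wide, rises to z 9 at x -6, where the lip's crest begins. Flared guides 22 high on both sides funnel from about y +-85 at x -56 to +-67 at x -6.
- lip (a point): Middle of the inner edge of the blue lip, changer x 0, z 9; same axes. The lip's flat crest, z 9, runs from x -6 to 0; behind it the bay floor is at z 5, a 4 mm step down.
- bay (a point): Where the centre of the rack's underside lies when loaded: on the bay floor (z 5), 44 mm behind the lip's inner edge, same axes. Behind the 134 wide neck of the flared guides the bay is 135 wide between straight side guides (inner faces y +-67.5, tops z 24, from changer x -6 inwards).
- back_bar (a joint): Travel (m) of the black sprung bar across the back of the bay: 0 at rest, face at changer x 83.5, z 9 to 27; grows as pushed back, hard end at 0.0065. Spring 2 N at rest, 500 N/m, 5 N at the end; rack friction adds 2 to 8 N; the push falls by up to 8 N as the rack drops in. The rack clears the lip once the bar is back more than 0.0045; loaded, it keeps it there, pressed against the lip.
- rack: Beige rack, 88 (x) by 130 (y) by 32 high, walls and floor 4, six cells of 38; 0.37 to 0.46 kg with pots. Starts before the ramp, out of line by up to 40 mm and 0.2 rad. Origin: centre of underside; x along loading, z up. Friction of the pushing fingers can hold its near edge up, and it then slides back out with them: move them down 4 to 5 mm while still pushing, then back off.
- pot0: Full sample pot with a pink cap, 34 in diameter (cap 36), 48.5 high, 40 g, standing loose in the rack (about 2 mm play): near row, right. Origin at the centre of its underside, 4 mm over the rack's underside; z up.
- pot1: Full sample pot with a pink cap, 34 in diameter (cap 36), 48.5 high, 40 g, standing loose in the rack (about 2 mm play): near row, middle. Origin at the centre of its underside, 4 mm over the rack's underside; z up.
- pot2: Full sample pot with a pink cap, 34 in diameter (cap 36), 48.5 high, 40 g, standing loose in the rack (about 2 mm play): near row, left. Origin at the centre of its underside, 4 mm over the rack's underside; z up.
- pot3: Full sample pot with a pink cap, 34 in diameter (cap 36), 48.5 high, 40 g, standing loose in the rack (about 2 mm play): far row, right. Origin at the centre of its underside, 4 mm over the rack's underside; z up.
- pot4: Full sample pot with a pink cap, 34 in diameter (cap 36), 48.5 high, 40 g, standing loose in the rack (about 2 mm play): far row, middle. Origin at the centre of its underside, 4 mm over the rack's underside; z up.
- pot5: Full sample pot with a pink cap, 34 in diameter (cap 36), 48.5 high, 40 g, standing loose in the rack (about 2 mm play): far row, left. Origin at the centre of its underside, 4 mm over the rack's underside; z up.
- reagent_jar: Jar with a black lid, 86 in diameter, 130 high, bystander. Origin at the centre of its underside.
- wash_bottle: Plastic bottle with a white cap, 70 in diameter, 170 high, bystander. Origin at the centre of its underside.
- tip_box: Light-blue pipette tip box, 85 by 120 by 65 high, bystander. Origin at the centre of its underside.
- spare_pot: Single pink-capped pot like those in the rack, standing on the bench, bystander: not part of the job. Origin at the centre of its underside.
- tube_rack: Orange tube rack with small tubes, 60 by 150 by 76 high, bystander. Origin at the centre of its underside.
- timer: White bench timer lying flat, 60 by 64 by 16, bystander. Origin at the centre of its underside.
Things that resemble listed ones, but are neither listed nor needed, are in the scene too. Several things look just like the rack: the one meant starts farthest from the robot's base.

How it is judged:
By the outcome, as a careful person would: the job done as asked, in the order asked, and still so for the second after the job is handed in, with the robot touching nothing.
It also fails if it takes over 72 s, if anything falls off the work surface, if the arm or the gripper's body presses on something with over 40 N, if the wrist force passes 120 N, or if a joint passes its speed limit or range.

## Working session

There is one attempt and no reset: what is moved stays moved. The work goes in short steps, each a Python script; the robot and the scene stay as the last script left them, time stands still between calls to the robot, and variables do not carry over. Pictures are saved under pics/ and viewed, at most 10 in all, crops included, and the job is handed in when it is done.

```bash
mkdir -p pics; ls; python3 - <<'E'
from rig import robot
import cv2
for n in ("top","side"):
    im=robot.grab_frame(n); cv2.imwrite(f"pics/{n}0.png",im[:,:,::-1])
    print(n,robot.camera_params(n))
print(robot.camera_params("wrist")); o=robot.get_obs(); print(o["t"],o["tool_pos"],o["ft_force"])
E
```

```text
pics
top {'fx': 422.9136997797894, 'fy': 422.9136997797894, 'cx': 317.1170011534846, 'cy': 202.0224243208456, 'position': array([ 0.21266213, -0.01066875,  1.16465934]), 'rotation': array([[ 0.06236387,  0.97021568, -0.23407749],
       [-0.99804294,  0.06170164, -0.01015872],
       [ 0.00458682,  0.23425293,  0.97216487]])}
side {'fx': 445.3787550416224, 'fy': 445.3787550416224, 'cx': 323.9649415271657, 'cy': 198.61830482242559, 'position': array([-0.03657307,  0.63839472,  0.87086418]), 'rotation': array([[-0.78538253,  0.43183867, -0.44349706],
       [-0.61897516, -0.55555276,  0.55518545],
       [-0.00663547,  0.71054662,  0.70361884]])}
{'fx': 276.2185462784119, 'fy': 276.2185462784119, 'cx': 320.93900224116044, 'cy': 197.4482939663581, 'T_tool_cam': array([[ 3.95283074e-04,  9.58750282e-01,  2.84249434e-01,
         7.21510452e-02],
       [ 9.99999825e-01, -2.53633698e-04, -5.35134312e-04,
         6.67860759e-04],
       [-4.40964937e-04,  2.84249596e-01, -9.58750214e-01,
        -1.43747473e-01],
       [ 0.00000000e+00,  0.00000000e+00,  0.00000000e+00,
         1.00000000e+00]])}
0.1 [ 0.21088785 -0.53446665  0.2305518 ] [-0.13468074 -1.25108268  0.05589552]
```

View pics/top0.png

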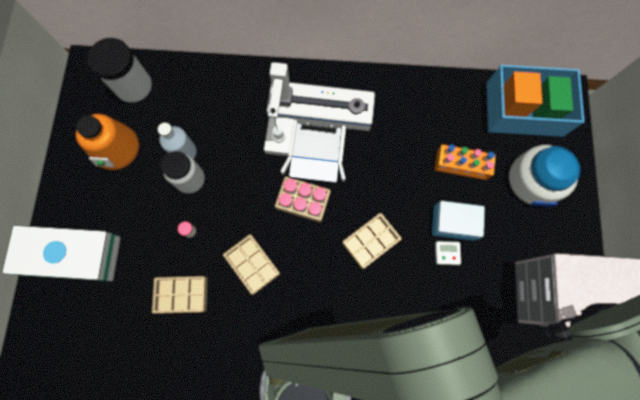

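View pics/side0.png

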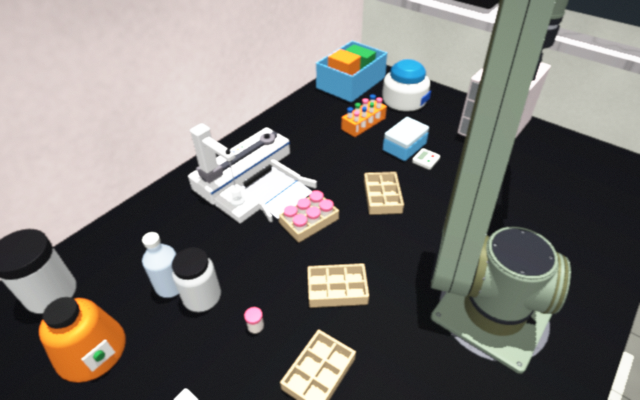

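Beige racks seen in the top view: (303,198) with pink pots, and empty ones at (372,240), (250,264) and (180,295). I choose the one at (303,198): it has pots and is the farthest from the base. The side view agrees, with pots at (310,210). The blue lip is at about (315,160) in the top view. Next I take two wrist views for a close check and triangulation.

```bash
cat > h.py <<'E'
from rig import robot
import numpy as np, cv2
def cam(name,obs=None):
    p=robot.camera_params(name)
    if name=="wrist":
        T=np.array(p["T_tool_cam"]); R=np.array(obs["orientation"]); t=np.array(obs["tool_pos"])
        return p,R@T[:3,:3],R@T[:3,3]+t
    return p,np.array(p["rotation"]),np.array(p["position"])
def ray(c,uv):
    p,R,t=c
    d=R@np.array([(uv[0]-p["cx"])/p["fx"],-(uv[1]-p["cy"])/p["fy"],-1]); return t,d
def onz(c,uv,z):
    t,d=ray(c,uv); return t+d*(z-t[2])/d[2]
def proj(c,X):
    p,R,t=c; v=R.T@(np.asarray(X)-t); return np.array([p["cx"]-p["fx"]*v[0]/v[2],p["cy"]+p["fy"]*v[1]/v[2]])
def tri(obs):  # list of (cam,uv)
    A=np.zeros((3,3));b=np.zeros(3)
    for c,uv in obs:
        t,d=ray(c,uv); d=d/np.linalg.norm(d); M=np.eye(3)-np.outer(d,d); A+=M;b+=M@t
    return np.linalg.solve(A,b)
def down(yaw):
    c,s=np.cos(yaw),np.sin(yaw)
    return np.array([[c,s,0],[s,-c,0],[0,0,-1.]])
def snap(name,fn):
    o=robot.get_obs(); im=robot.grab_frame(name); cv2.imwrite(fn,im[:,:,::-1]); return cam(name,o),im
E
python3 - <<'E'
from h import *
import pickle
c=cam("top")
for n,uv,z in [("rack",(303,198),.05),("lip",(315,160),.009),("jar",(555,170),.14),("foot",(313,178),0)]: print(n,onz(c,uv,z).round(3))
print(robot.get_obs()["orientation"].round(2))
L=onz(c,(315,160),.009)
V=[]
for i,dy in enumerate((-.07,.07)):
    robot.goto([L[0]-.03,L[1]+dy,.27],down(0))
    V.append(snap("wrist",f"pics/w{i}.png")[0])
pickle.dump(V,open("v.pkl","wb")); print(robot.get_obs()["t"],robot.get_obs()["q"])
E
```

```text
rack [0.49 0.04 0.05]
lip [0.615 0.015 0.009]
jar [ 0.581 -0.599  0.14 ]
foot [0.563 0.018 0.   ]
[[ 0.93  0.37 -0.  ]
 [ 0.37 -0.93  0.  ]
 [ 0.   -0.   -1.  ]]
3.0 [ 7.12062189e+00  1.85830874e+01  8.36416985e+01 -4.02500524e-02
  7.77732414e+01  9.71636969e+01]
```

View pics/w0.png

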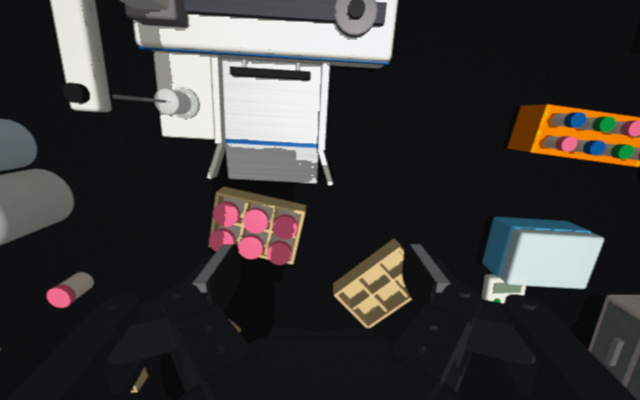

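View pics/w1.png

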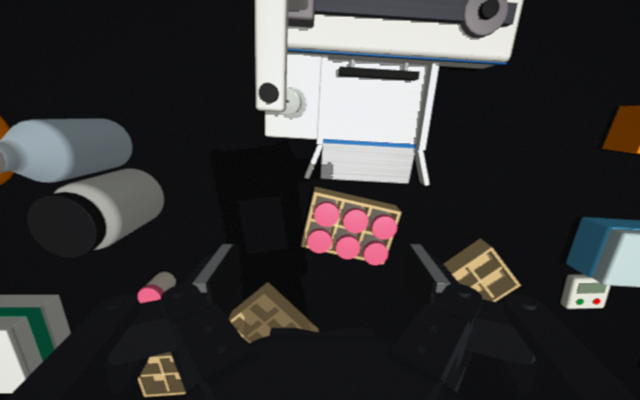

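Wrist views: rack top corners are at w0 (217,188), (306,205), (297,264) and w1 (314,188), (401,208), (386,262). The blue lip runs from (226,143) to (317,149) in w0 and (327,141) to (415,148) in w1. Now I segment the caps and the lip and make a close crop.

```bash
cat > seg.py <<'E'
from h import *
from scipy.optimize import least_squares
MOD=np.array([[sx*21,sy*42-0] for sx in(-1,1) for sy in(-1,0,1)])/1000.
def lipfit(im,box):
    x0,y0,x1,y1=box; h=cv2.cvtColor(im[y0:y1,x0:x1],cv2.COLOR_RGB2HSV)
    m=cv2.inRange(h,(95,110,70),(125,255,255))
    n,l,s,_=cv2.connectedComponentsWithStats(m,connectivity=8)
    k=1+np.argmax(s[1:,cv2.CC_STAT_WIDTH]); v,u=np.nonzero(l==k); 
    P=np.c_[u+x0,v+y0].astype(float); f=np.polyfit(P[:,0],P[:,1],1)
    a,b=P[:,0].min()-.5,P[:,0].max()+.5
    return np.array([[a,np.polyval(f,a)],[b,np.polyval(f,b)]]),(l==k).sum()
def pinkmask(im):
    h=cv2.cvtColor(im,cv2.COLOR_RGB2HSV)
    return cv2.inRange(h,(160,90,120),(180,255,255))
def rackfit(c,im,guess,z=.0525):
    """fit pose (x,y,yaw) by matching projected cap discs to the pink mask"""
    m=(pinkmask(im)>0).astype(np.float32)
    g=proj(c,[*guess[:2],z]); r=75
    w=np.zeros_like(m); w[max(0,int(g[1]-r)):int(g[1]+r),max(0,int(g[0]-r)):int(g[0]+r)]=1; m=m*w
    mb=cv2.GaussianBlur(m,(0,0),1.5)
    a=np.linspace(0,2*np.pi,24,endpoint=False)
    def render(q):
        R=np.array([[np.cos(q[2]),-np.sin(q[2])],[np.sin(q[2]),np.cos(q[2])]])
        out=np.zeros(m.shape,np.uint8)
        for k in MOD:
            cc=R@k+q[:2]
            for zz in (z,z-.012):
                pts=np.array([proj(c,[cc[0]+.018*np.cos(t),cc[1]+.018*np.sin(t),zz]) for t in a])
                cv2.fillConvexPoly(out,np.round(pts*16).astype(np.int32),255,cv2.LINE_AA,4)
        return cv2.GaussianBlur(out.astype(np.float32)/255,(0,0),1.5)
    from scipy.optimize import minimize
    q0=np.array(guess,float)
    f=lambda d:((render(q0+d*[.01,.01,.1])-mb)**2).sum()
    best=min((minimize(f,d0,method="Nelder-Mead",options=dict(initial_simplex=np.array(d0)+np.vstack([np.zeros(3),np.eye(3)*.6]),xatol=.01,fatol=.05)) for d0 in ([0,0,0],[0,0,1.],[0,0,-1.])),key=lambda r:r.fun)
    return q0+best.x*[.01,.01,.1],best.fun,m.sum()
E
python3 - <<'E'
from seg import *
import pickle
V=pickle.load(open("v.pkl","rb"))
I=[cv2.imread(f"pics/w{i}.png")[:,:,::-1].copy() for i in(0,1)]
top=cv2.imread("pics/top0.png")[:,:,::-1].copy()
boxes=[(200,130,340,165),(300,125,440,165)]
L=[]
for c,im,b in zip(V,I,boxes):
    e,n=lipfit(im,b); L.append(e); P=[onz(c,x,.009) for x in e]; d=P[0]-P[1]
    print("lip px",e.round(1).tolist(),n,"mid",((P[0]+P[1])/2).round(4),"w",np.linalg.norm(d).round(4),"yaw",np.arctan2(-d[0],d[1]).round(4))
for k in (0,1): print("tri",tri([(V[0],L[0][k]),(V[1],L[1][k])]).round(4))
for c,im in list(zip(V,I))+[(cam("top"),top)]: print("rack",rackfit(c,im,[.49,.04,-.15]))
# cap height from triangulated heights: scan consistency of the two views
for z in(.042,.0525,.063): print(z,[rackfit(c,im,[.49,.04,-.15],z)[0].round(4).tolist() for c,im in zip(V,I)])
cv2.imwrite("pics/crop1.png",cv2.resize(I[1][120:290,270:440],None,fx=3.4,fy=3.4,interpolation=cv2.INTER_CUBIC)[:,:,::-1])
E
```

```text
lip px [[224.5, 140.4], [316.5, 145.6]] 299 mid [0.6191 0.0161 0.009 ] w 0.1326 yaw -0.0565
lip px [[323.5, 140.5], [415.5, 145.9]] 293 mid [0.619  0.0137 0.009 ] w 0.1335 yaw -0.0566
tri [0.6233 0.0805 0.0145]
tri [ 0.6161 -0.0502  0.017 ]
rack (array([ 0.4937578 ,  0.04164218, -0.245118  ]), np.float64(355.0634460449219), np.float32(2722.0))
rack (array([ 0.49349235,  0.04039092, -0.23763637]), np.float64(210.02525329589844), np.float32(2871.0))
rack (array([ 0.4953515 ,  0.04261593, -0.23678272]), np.float64(67.09430694580078), np.float32(788.0))
0.042 [[0.4892, 0.0444, -0.2427], [0.4888, 0.0392, -0.2368]]
0.0525 [[0.4938, 0.0416, -0.2451], [0.4935, 0.0404, -0.2376]]
0.063 [[0.4982, 0.0387, -0.2419], [0.498, 0.0416, -0.2365]]
```

View pics/crop1.png

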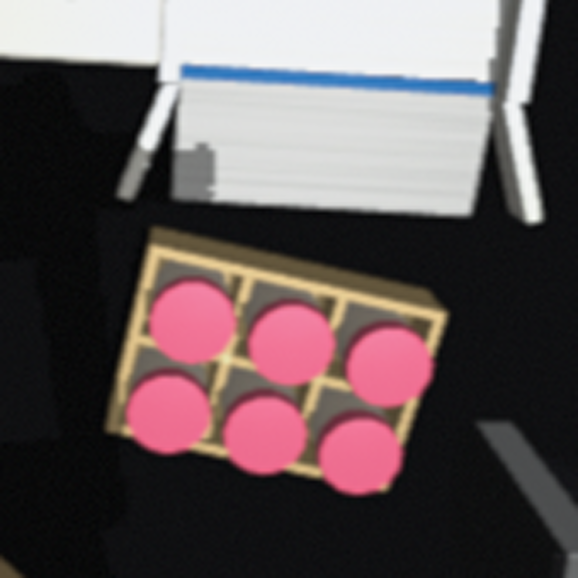

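The crop confirms it: the beige rack with six pink caps stands right before the ramp, turned clockwise and to the left of line. In changer coordinates it is at about x −129 mm, y +19 mm, yaw −0.18 rad. I square it with a two-finger side push from the left.

```bash
cat >> h.py <<'E'
Y=-0.0566; O=np.array([.6219,.0147])
RC=np.array([[np.cos(Y),-np.sin(Y)],[np.sin(Y),np.cos(Y)]])
def W(x,y,z): return np.r_[O+RC@[x,y],z]      # changer -> world (m)
def C(p): return RC.T@(np.asarray(p)[:2]-O)
E
python3 - <<'E'
from seg import *
print(C([.4942,.0415]), -.24-Y)
robot.set_gripper(.05)
R=down(Y+np.pi/2); F=lambda:robot.get_obs()["ft_force"].round(2)
robot.goto(W(-.127,.122,.15),R)
robot.servo_line(W(-.127,.122,.009),speed=.12); print(F())
s=robot.servo_line(W(-.127,.077,.009),speed=.03,force_limit=10); print(s,C(robot.get_obs()["tool_pos"]),F())
robot.servo_line(W(-.127,.10,.009),speed=.1)
robot.servo_line(W(-.127,.10,.15),speed=.2)
robot.goto(W(-.03,-.05,.27),down(Y))
c,im=snap("wrist","pics/w2.png")
q=rackfit(c,im,[.49,.02,Y])[0]; print("rack",C(q),q[2]-Y)
e,n=lipfit(im,(180,115,440,175)); P=[onz(c,x,.009) for x in e]; d=P[0]-P[1]
print("lip",C((P[0]+P[1])/2),np.linalg.norm(d),np.arctan2(-d[0],d[1])-Y, robot.get_obs()["t"])
E
```

```text
[-0.12901158  0.01953312] -0.1834
[-0.15  0.08  0.75]
False [-0.12705825  0.07694122] [-0.25  0.99  0.12]
rack [-0.12201367 -0.00219782] -0.08049612349764272
lip [-0.00275875  0.00083246] 0.13293778736364203 -0.0016493853774503728 10.125
```

View pics/w2.png

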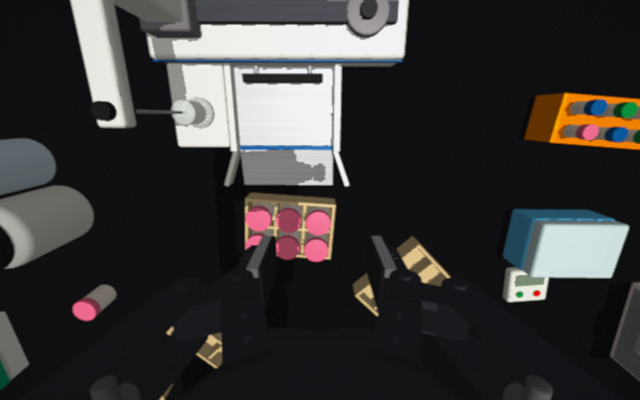

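w2: rack top edge runs (248,196) to (337,201), nearly square to the lip (243,147) to (333,149). A finger and a shadow spoil the cap fit, so I look again clear of both.

```bash
sed -i 's/(160,90,120)/(160,80,60)/' seg.py; python3 - <<'E'
from seg import *
robot.set_gripper(.085)
for x,y in((.05,-.06),(.05,.05)):
    robot.goto(W(x,y,.27),down(Y))
    c,im=snap("wrist",f"pics/w3_{y}.png")
    r=rackfit(c,im,[.495,.02,Y]); q=r[0]; print("rack",C(q),q[2]-Y,r[1:])
    e,n=lipfit(im,(180,115,460,235)); P=[onz(c,x,.009) for x in e]; d=P[0]-P[1]
    print("lip",e.round(),C((P[0]+P[1])/2),np.linalg.norm(d),np.arctan2(-d[0],d[1])-Y)
c,im=snap("top","pics/t3.png"); r=rackfit(c,im,[.495,.02,Y]); q=r[0];print("top",C(q),q[2]-Y,r[1:],robot.get_obs()["t"])
a=cv2.imread("pics/w3_-0.06.png")[140:300,180:420]; b=cv2.imread("pics/w3_0.05.png")[140:300,230:470]
cv2.imwrite("pics/crop3.png",cv2.resize(np.hstack([a,b]),None,fx=1.66,fy=1.66,interpolation=cv2.INTER_CUBIC))
E
```

```text
rack [-0.12251946 -0.00255649] -0.07993185127491777 (np.float64(91.39054870605469), np.float32(2770.0))
lip [[238. 201.]
 [324. 201.]] [-0.0030011   0.00013406] 0.1331358023035562 -0.0001852386022386382
rack [-0.12270245 -0.00318047] -0.07170482914995806 (np.float64(80.6159896850586), np.float32(2805.0))
lip [[310. 200.]
 [398. 200.]] [-0.00253218 -0.00085387] 0.13359116313938146 0.002189475590148454
top [-0.11775264 -0.00776046] -0.07363383816275341 (np.float64(688.243408203125), np.float32(139.0)) 11.65
```

View pics/crop3.png

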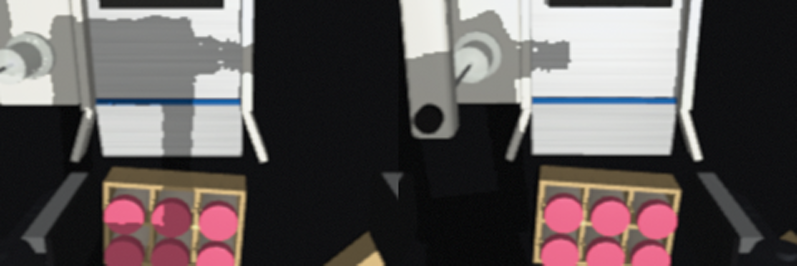

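The left and right crops agree: the rack now stands before the ramp at x −122.5 mm, y −3 mm, yaw −0.075 rad. A wide two-finger push on the near wall, drifting slightly left, will square it.

```bash
python3 - <<'E'
from seg import *
R=down(Y); F=lambda:(RC.T@robot.get_obs()["ft_force"][:2]).round(2)
c=cam("top"); print("other racks",[C(onz(c,u,.03)).round(3) for u in((344,243),(383,214),(245,237),(278,265))])
robot.goto(W(-.20,-.003,.13),R)
robot.servo_line(W(-.20,-.003,.003),speed=.12); print(F(),robot.get_obs()["ft_force"][2])
s=robot.servo_line(W(-.155,0,.003),speed=.03,force_limit=10); print(s,C(robot.get_obs()["tool_pos"]),F())
robot.servo_line(W(-.19,0,.003),speed=.15)
robot.servo_line(W(-.19,0,.12),speed=.2)
robot.goto(W(.05,-.055,.27),R)
c,im=snap("wrist","pics/w4.png")
r=rackfit(c,im,[.515,.02,Y]); q=r[0]; print("rack",C(q),q[2]-Y,r[1:])
e,n=lipfit(im,(180,115,460,235)); P=[onz(c,x,.009) for x in e]; d=P[0]-P[1]
print("lip",C((P[0]+P[1])/2),np.linalg.norm(d),np.arctan2(-d[0],d[1])-Y,robot.get_obs()["t"])
E
```

```text
other racks [array([-0.239, -0.107]), array([-0.147, -0.205]), array([-0.255,  0.161]), array([-0.319,  0.062])]
[-0.28  0.13] -0.10347079843111731
False [-1.55145182e-01  4.79158783e-05] [-2.17  0.22]
rack [-0.10194391  0.00216724] -0.004261899092733203 (np.float64(93.18163299560547), np.float32(2863.0))
lip [-0.00307449  0.00083945] 0.13280577278538444 0.0002635261619175974 17.9083
```

Rack is now at x −102 mm, y +1.5 mm, yaw about 0. I push it up the ramp, stopping just before the bar.

```bash
python3 - <<'E'
from seg import *
R=down(Y); F=lambda:(RC.T@robot.get_obs()["ft_force"][:2]).round(2)
robot.goto(W(-.19,.0005,.12),R)
robot.servo_line(W(-.175,.0005,.003),speed=.12); print(F())
for x,y,z in [(-.12,-.001,.003),(-.07,-.001,.003),(-.045,-.001,.007),(-.020,-.001,.0105)]:
    s=robot.servo_line(W(x,y,z),speed=.035,force_limit=9); print(s,C(robot.get_obs()["tool_pos"]).round(4),robot.get_obs()["tool_pos"][2].round(4),F(),robot.get_obs()["ft_force"][2].round(2))
    if s: break
c,im=snap("wrist","pics/w5.png"); print(robot.get_obs()["t"])
E
```

```text
[0.05 0.41]
True [-0.1537 -0.0002] 0.0025 [0.3  0.28] -0.43
21.0167
```

View pics/w5.png

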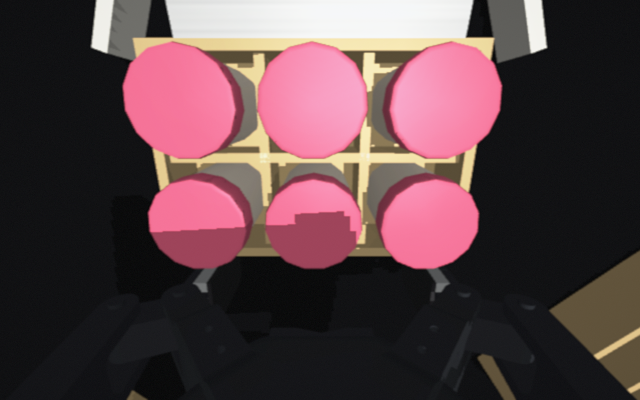

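w5: rack square to the ramp, all six caps upright, fingers at the near wall (200,280) and (440,280). Only the contact jolt tripped the limit. I continue from contact.

```bash
python3 - <<'E'
from seg import *
R=down(Y)
robot.servo_line(W(-.152,0,.003),speed=.008)
for x,y,z in [(-.12,-.001,.003),(-.07,-.001,.003),(-.045,-.001,.007),(-.022,-.001,.0105)]:
    for k in range(2):
        s=robot.servo_line(W(x,y,z),speed=.03,force_limit=10); o=robot.get_obs(); print(s,C(o["tool_pos"]).round(4),o["tool_pos"][2].round(4),(RC.T@o["ft_force"][:2]).round(2),o["ft_force"][2].round(2))
        if not s: break
    if s: break
c,im=snap("wrist","pics/w6.png"); print(robot.get_obs()["t"])
E
```

```text
False [-0.1198 -0.001 ] 0.0031 [-1.97  0.1 ] -1.84
True [-0.0743 -0.0011] 0.0026 [-0.11  0.51] 0.38
False [-0.0708 -0.001 ] 0.0029 [-4.44 -0.06] 2.57
True [-0.0557 -0.0011] 0.0054 [-0.81 -0.07] -0.35
False [-0.0446 -0.001 ] 0.007 [ 0.19 -0.37] 0.11
False [-0.0213 -0.001 ] 0.0108 [0.48 0.58] -0.33
26.7583
```

View pics/w6.png

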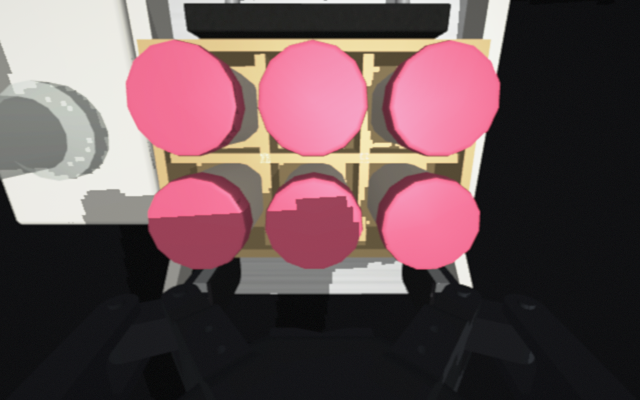

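w6: the rack is nearly in, its far edge (row 40) almost at the black bar (row 36), all caps upright. I step in slowly, logging force.

```bash
python3 - <<'E'
from seg import *
x=-.0215
while x<-.0105:
    x+=.0005
    s=robot.servo_line(W(x,-.001,.0105),speed=.01,force_limit=9)
    f=[]
    for _ in range(3): robot.wait(.02); o=robot.get_obs(); f.append(RC.T@o["ft_force"][:2])
    f=np.mean(f,0); print(round(x*1e3,1),C(o["tool_pos"])[0].round(4),f.round(2),o["ft_force"][2].round(2),s)
    if -f[0]>10.5 or s: break
print(robot.get_obs()["t"])
E
```

```text
-21.0 -0.0213 [-2.48  0.01] 2.46 False
-20.5 -0.0213 [-4.94 -0.12] 5.73 False
-20.0 -0.0213 [-6.2   0.46] 6.37 False
-19.5 -0.0206 [-5.51 -0.06] 5.33 False
-19.0 -0.0201 [-6.28  0.08] 4.82 False
-18.5 -0.0196 [-5.77  0.1 ] 5.18 False
-18.0 -0.019 [-5.64  0.01] 5.12 False
-17.5 -0.0185 [-5.46 -0.03] 4.87 False
-17.0 -0.0179 [-5.82 -0.36] 4.32 False
-16.5 -0.0174 [-5.38  0.58] 3.9 False
-16.0 -0.0169 [-5.56  0.26] 4.63 False
-15.5 -0.0162 [-5.1   0.47] 4.6 False
-15.0 -0.0161 [-5.75 -0.01] 3.41 False
-14.5 -0.0161 [-6.89  0.09] 4.89 False
-14.0 -0.0161 [-7.58 -0.28] 5.42 False
-13.5 -0.0161 [-9.57  0.57] 7.41 False
-13.0 -0.0157 [-9.64 -0.05] 7.12 False
-12.5 -0.0154 [-9.67  0.93] 7.51 False
-12.0 -0.015 [-9.99  0.2 ] 7.89 False
-11.5 -0.0147 [-10.47  -0.12] 7.72 False
-11.0 -0.0143 [-10.21   0.05] 7.63 False
-10.5 -0.014 [-10.86   0.33] 8.58 False
33.3583
```

Bar contact was at actual TCP −16.1 mm, so the rack clears at about −11.6 and the hard end is at about −9.6. I continue by actual position, force-capped.

```bash
python3 - <<'E'
from seg import *
x=-.0105; pz=None
def st():
    f=[]
    for _ in range(3): robot.wait(.02); o=robot.get_obs(); f.append(np.r_[RC.T@o["ft_force"][:2],o["ft_force"][2]])
    return C(o["tool_pos"])[0],o["tool_pos"][2],np.mean(f,0)
while x<-.002:
    x+=.0005
    s=robot.servo_line(W(x,-.001,.0105),speed=.01,force_limit=6)
    a,z,f=st(); print(round(x*1e3,1),a.round(4),z.round(4),f.round(2),s)
    if -f[0]>13.5 or s or a>-.0111 or (pz and pz-f[2]>2.5): break
    pz=f[2]
snap("wrist","pics/w7.png");print(robot.get_obs()["t"])
E
```

```text
-10.0 -0.0137 0.0103 [-11.03   0.36   8.1 ] False
-9.5 -0.0133 0.0102 [-11.85   0.59   8.84] False
-9.0 -0.0129 0.0102 [-12.27   0.25   8.32] False
-8.5 -0.0125 0.0102 [-11.9    0.22   8.27] False
-8.0 -0.0122 0.0102 [-12.66   0.04   8.85] False
-7.5 -0.0118 0.0102 [-12.39   0.3    9.48] False
-7.0 -0.0115 0.0102 [-12.51  -0.17   9.28] False
-6.5 -0.0101 0.0091 [-8.46  0.21 -0.28] False
35.8083
```

The push fell from 12.5 to 8.5 N and the vertical force vanished, so the rack has dropped in. I ease the fingers down while still pushing, then back off and look.

```bash
python3 - <<'E'
from seg import *
p=lambda t:(lambda o:print(t,C(o["tool_pos"]).round(4),o["tool_pos"][2].round(4),o["ft_force"].round(2)))(robot.get_obs())
robot.servo_line(W(-.0068,-.001,.0062),speed=.012,force_limit=8); p("down")
robot.servo_line(W(-.016,-.001,.006),speed=.01); p("back")
robot.servo_line(W(-.05,-.001,.008),speed=.04)
robot.servo_line(W(-.075,-.001,.13),speed=.15)
robot.goto(W(-.05,-.06,.27),down(Y))
c,im=snap("wrist","pics/w8.png"); r=rackfit(c,im,W(.044,0,0)[:2].tolist()+[Y],.0575); q=r[0]; print("rack",C(q),q[2]-Y,r[1:])
u=proj(c,W(.03,0,.04)).astype(int); print(u)
a=im[max(0,u[1]-90):u[1]+90,u[0]-110:u[0]+110]
c,s=snap("side","pics/s8.png"); v=proj(c,W(.03,0,.03)).astype(int); b=s[v[1]-60:v[1]+60,v[0]-75:v[0]+75]
H=520; A=cv2.resize(a,(400,int(400*a.shape[0]/a.shape[1])),interpolation=cv2.INTER_CUBIC);B=cv2.resize(b,(400,320),interpolation=cv2.INTER_CUBIC)
h=max(len(A),len(B)); pad=lambda i:np.pad(i,((0,h-len(i)),(0,0),(0,0)))
cv2.imwrite("pics/c8.png",np.hstack([pad(A),pad(B)])[:,:,::-1]); print(robot.get_obs()["t"])
E
```

```text
down [-0.0115 -0.0011] 0.0051 [-1.72  0.15 -0.23]
back [-0.0159 -0.001 ] 0.006 [ 0.45 -0.32  0.86]
rack [0.04510013 0.00099014] 0.0010386094175896879 (np.float64(165.0477294921875), np.float32(4378.0))
[273 108]
39.3667
```

View pics/c8.png

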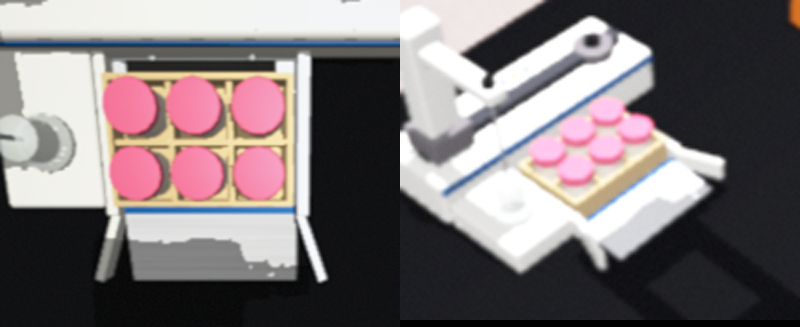

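The crop shows the whole blue lip (row 210) clear in front of the rack's near edge, the rack square between the guides, and all six caps upright. The cap fit gives x 45 mm, y 1 mm, yaw 0.001 rad, and the fingers came away freely. I hand it in.

```bash
python3 -c "
from rig import robot
print(robot.finish_job())"
```

```text
the job is handed in; nothing more can be done
None
```

The rack is loaded and handed in at about 39 s: it looks flat and square behind the lip (centre within about 1 mm by camera), all six pots are standing, and the logged push at the bar peaked near 12.7 N.

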